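# Unclamp the drilled block and stand it in the tray

## Robot

A 7-joint arm with a two-finger parallel gripper is mounted at the origin on the work surface. World frame = base frame: x ahead of the robot, y to its left, z up, the work surface at z = 0. Lengths are in mm, angles in rad, forces in N, time in s.
With the tool pointing down it reaches from about 400 to 875 mm from the base axis. Payload 4.4 kg.
Tool frame: the origin (TCP) lies on the centre line of the jaws, within the pads' length; the fingertips stand 17 mm ahead of it and the grasp point (between the pads) lies 2 mm behind it; y points along the fingers, z is the direction in which the jaws open and shut, and the axes are right-handed (so a half turn about y gives the same grasp; the last joint's range is limited). The gripper opens to 85 mm and grips with 20 to 120 N. Pads are 22 mm wide; open, the fingers measure 114 mm over their backs; the gripper's body (76 mm by 85 mm) begins 54 mm behind the grasp point. The pads swing forward as they close: fully open they stand 13 mm farther back than shut.
Start: joints at [1.218, 0.628, 0.038, 1.517, -0.027, 0.996, -0.02], TCP at [183.902, -623.456, 248.313] pointing down, gripper open.
Joint ranges: [-3.06, 3.06], [-0.37, 2.12], [-1.25, 1.32], [0.18, 2.47], [-1.1, 4.24], [0.23, 1.98], [-2.94, 2.94]. Speed limits (rad/s): [2.57, 2.57, 3.14, 3.14, 3.14, 3.14, 3.14].

## Interface

Orientations are given as a rotation vector (axis times angle).
In Python, from bench import * gives the robot as it stands.
- The arm moves only by the tool jog_arm, never from a script. Its argument "commands" is a list of rows, each a list of 5 numbers: the finger opening in cm, from 0 to 8.54, then the shift along the world's x, y, z in cm, then the turn about the world's z in rad. In form: [[jaw, x, y, z, roll], ...]. A call has 1 to 10 rows; each row shifts and turns the commanded pose from where the row before left it; what a row does not reach is not made up. A row lasts 1/10 s, in which the tool goes at most 50 mm and 8.59 degrees, less where a joint would pass 70% of its speed; a pose out of reach is approached as far as the arm can. A call is refused whole if a number of a shift passes 5 or a number of a turn 0.15, either way. A call with a gripper value outside its range is refused whole. The fingers move at their own pace and stop on an object; the grip force is fixed at half the most. Time passes only in rows, so rows that do not move let the fingers close. It gives the time, the measured TCP pose, the force and the opening at its end, in the units of the state.
- sense(): the state, without advancing time (a new reading comes with each control period).
- camera(name): name is "scene" or "top" or "wrist"; returns a dict with "img" (400x640x3 uint8, red, green, blue), "range_z" (400x640 float32, mm along the optical axis (not along the pixel's ray), 0 where there is no reading), "fov_y" (degrees; the focal length in pixels is half the picture's height over the tangent of half this angle, whatever the lens; pixels are square), "cx", "cy" (the principal point, pixels), "extrinsics" (4x4, takes a point from world to camera coordinates). Camera axes: x right, y down, z forward; pixel columns grow to the right and rows downward; lengths in mm; the calibration is good to about 2 mm. A picture is of the moment at which its call begins.
- finish_job(): hands the job in, once; it reports no verdict.
The state is a dict: "t": time; "qpos": joint angles; "qd": joint speeds; "effort": joint torques, N m; "tool_pos": TCP position; "ee_rot": TCP orientation; "wrist_force": force on the tool from outside, world axes, zero at the start; "torque": the same for the moment, N m; "gripper_width": finger opening in mm.
Only numpy, scipy, OpenCV 4.12 (cv2) and the standard library are available. Lean on these libraries where they do the work, as an engineer would, in place of code of your own. Each camera call takes 0.05 s, during which the arm holds its last target.

## Task

The drilled block in the sloping quick-release vise is finished. Pull the vise's sliding jaw away from it by its upright grip, all the way until the jaw has gone over centre and stays fully open by itself, with the block still lying in the vise; then lift the block out and set it down gently, upright on its base, in the tray beside the block already there. Leave the jaw open, and leave the other block and the things on the bench where they are.

Things in the scene. Friction and masses are not known exactly. Their poses are not given: they have to be found in the camera images.
- vise: Grey and steel quick-release vise fixed to the bench. Origin: middle of its underside below the clamped block, z up. Fixed jaw on the block's -y side: y -32 to -14 mm, 24 mm high above the bed; sliding jaw on the +y side. Bed: y -43 to +113 mm, sloping 28 degrees, see vise_seat
- vise_seat (a point): where the clamped block's centre lies at the start, 28 mm above the bed; axes of the vise. The bed falls towards the robot's side: square to it is (-0.469, 0, 0.883) in the vise's axes, uphill (0.883, 0, 0.469). A lip 8 mm high stands 18 mm downhill of the block; the bed is oiled, so the unclamped block slides down towards the lip, perhaps not quite to it or a little turned: look again
- jaw_grip (a point): sliding jaw's upright dark grip, 45 mm above the bed; moves with the jaw; axes of the vise. A bar square to the bed, from 24 to 63 mm above it, 14 mm thick along y (7 each side of this point), 26 mm wide along the slope. It stands on the jaw's carriage (46 mm long in y, 24 mm high); between block and grip is a 32 mm gap above the carriage
- jaw (a joint): sliding jaw's travel along the vise's +y, m: 0 clamped, 0.045 open at its stop. An over-centre spring presses it on the block with 10 N; the pull needed is about 12 N at first and falls to nothing at 0.025; let go well before that it springs shut, from about 0.03 it goes to the stop by itself and stays
- block_mid (a point): the finished block, in the vise, square on the bed with its length up the slope, its upper 32 mm above the jaws: drilled aluminium, base 60 x 28 x 34 mm high, on its middle a step 40 x 28 x 22 mm, 56 mm high in all, the 28 mm-apart faces flush. 0.15 to 0.3 kg. Point: its centre, 28 mm above its underside; x along its 60 mm, y across its 28 mm, z base to step
- tray: grey open tray, fixed, 150 (x) x 200 (y) x 24 mm high, walls 4 mm, floor 4 mm thick. Origin: middle of its underside on the bench. The other block stands in its +y half; the -y half is free
- other_mid (a point): the block already in the tray, upright, same as the finished one: drilled aluminium, base 60 x 28 x 34 mm high, on its middle a step 40 x 28 x 22 mm, 56 mm high in all, the 28 mm-apart faces flush. 0.15 to 0.3 kg. Point: its centre, 28 mm above its underside; x along its 60 mm, y across its 28 mm, z base to step
- meter: bystander: black hand multimeter lying flat, 150 x 75 x 40 mm; origin middle of its underside
- oiler: bystander: white bottle, 48 mm across, 110 mm tall; origin middle of its underside
- driver: bystander: screwdriver with black handle lying on the bench; origin under its middle
- block: the finished block's body (as block_mid); origin at the middle of its underside
Not all that is in view belongs to the job. Several things look just like the vise: the one meant starts nearest to the robot's base.

How it is judged:
By the outcome, as a careful person would: the job done as asked, in the order asked, and still so for the second after the job is handed in, with the robot touching nothing.
It also fails if it takes over 48 s, if anything falls off the work surface, if the arm or the gripper's body presses on something with over 40 N, if the wrist force passes 120 N, or if a joint passes its speed limit or range.

## Working session

There is one attempt and no reset: what is moved stays moved. The work goes in short steps, Python scripts to look and compute and a tool call to move; the robot and the scene stay as the last step left them, time stands still between calls to the robot, and variables do not carry over. Pictures are saved under pics/ and viewed, and the job is handed in when it is done.

Besides the shell and the picture viewer there is one more tool, called after "Call:" as name(argument=value, ...), one argument or row to a line, values as JSON. jog_arm: Moves the arm, as the interface text tells. Its arguments: {"type":"object","properties":{"commands":{"type":"array","items":{"type":"array","items":{"type":"number"}}}},"required":["commands"]}

```bash
ls; mkdir -p pics; cat > h.py <<'E'
from bench import *
import numpy as np, cv2
def snap(n):
    c=camera(n); np.savez('last_%s.npz'%n,**{k:np.array(v) for k,v in c.items()}); return c
def load(n):
    d=np.load('last_%s.npz'%n); return {k:d[k] for k in d}
def save(c,f): cv2.imwrite('pics/'+f,cv2.cvtColor(c['img'],cv2.COLOR_RGB2BGR))
def K(c): return 200/np.tan(np.radians(float(c['fov_y']))/2)
def pts(c):
    f=K(c); v,u=np.mgrid[0:400,0:640]; z=c['range_z'].astype(float)
    P=np.stack([(u-c['cx'])/f*z,(v-c['cy'])/f*z,z],-1)
    E=np.array(c['extrinsics']); return (P-E[:3,3])@E[:3,:3]
def proj(c,p):
    E=np.array(c['extrinsics']); q=E[:3,:3]@np.array(p,float)+E[:3,3]; f=K(c)
    return q[0]/q[2]*f+c['cx'],q[1]/q[2]*f+c['cy']
E
python3 - <<'E'
from h import *
for n in ('scene','top','wrist'):
    c=snap(n); save(c,n+'0.png'); print(n,c['fov_y'],c['cx'],c['cy'],np.round(c['extrinsics'],3).tolist())
print(sense())
E
```

```text
pics
scene 46.48620119193734 320.456503458652 196.24945725114029 [[0.638, 0.77, 0.009, -455.291], [0.651, -0.534, -0.54, -322.662], [-0.411, 0.35, -0.842, 1625.494], [0.0, 0.0, 0.0, 1.0]]
top 53.21737994495624 313.30490756803994 197.744977985602 [[0.065, -0.998, 0.004, 29.012], [-0.975, -0.064, -0.215, 634.747], [0.214, 0.01, -0.977, 1228.955], [0.0, 0.0, 0.0, 1.0]]
wrist 59.175041487398424 319.3587630177261 202.42595068798371 [[0.284, -0.959, -0.001, -650.753], [-0.907, -0.269, 0.323, -42.617], [-0.31, -0.091, -0.946, 379.507], [0.0, 0.0, 0.0, 1.0]]
{'t': 0.15, 'qpos': array([ 1.21819254,  0.62914135,  0.03844096,  1.51808557, -0.02698733,
        0.99629738, -0.020002  ]), 'qd': array([-0.00130759, -0.00415658,  0.00159563, -0.00523445, -0.00016402,
        0.00095082,  0.00033187]), 'effort': array([ 2.19330046e-03, -5.63795650e+01,  1.22822128e+00, -1.93650126e+01,
        1.12186500e-02,  7.41086231e-03, -1.09441339e-05]), 'tool_pos': array([ 183.79135697, -623.03486925,  247.61207626]), 'ee_rot': array([-0.29878622,  2.06908104, -2.06616102]), 'wrist_force': array([-0.89758648, -0.12015976,  0.54817261]), 'torque': array([-0.05972855, -0.0445447 ,  0.02525405]), 'gripper_width': 85.46317158150204}
```

View pics/scene0.png

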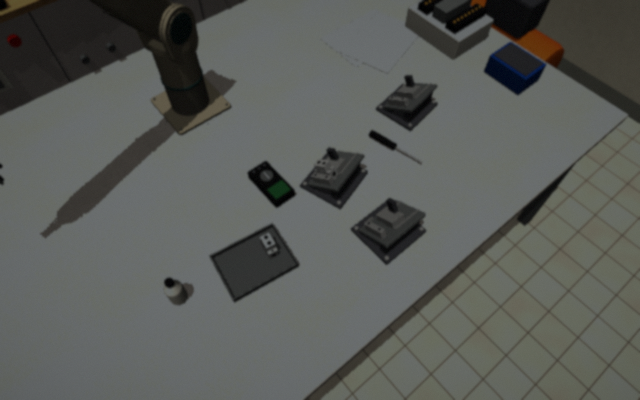

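View pics/top0.png

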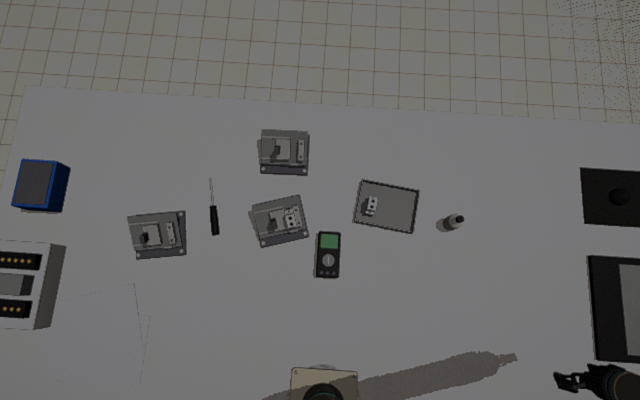

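View pics/wrist0.png

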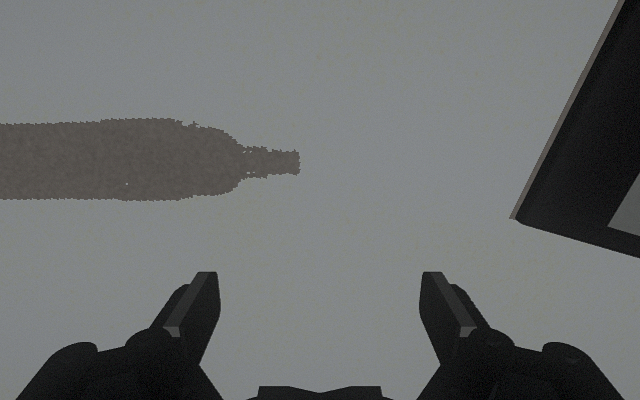

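The scene view shows the nearest vise at about (333,177), the tray at (255,262), the multimeter at (271,183). In the top view the nearest vise is at (280,220) with its block at (292,218) and the tray at (386,206). The wrist view shows only bench. Next I measure with depth.

```bash
python3 - <<'E'
from h import *
for n,(u0,v0,u1,v1) in dict(top=(235,170,435,290),scene=(200,130,400,310)).items():
    c=load(n); im=c['img'][v0:v1,u0:u1]; im=np.clip(im.astype(float)*2.2,0,255).astype(np.uint8)
    s=4 if n=='top' else 3.3
    cv2.imwrite('pics/%s_crop.png'%n,cv2.cvtColor(cv2.resize(im,None,fx=s,fy=s,interpolation=cv2.INTER_CUBIC),cv2.COLOR_RGB2BGR))
    P=pts(c); 
    sel=P[v0:v1,u0:u1]; print(n,'bench z',np.median(sel[...,2]))
c=load('top');P=pts(c)
for v in range(186,256,5): print(v,[tuple(int(x) for x in P[v,u]) for u in range(244,318,6)])
E
```

```text
top bench z 0.1326262505553319
scene bench z 0.7239616270141006
186 [(672, 312, 0), (673, 291, 2), (674, 270, 0), (677, 250, -3), (679, 230, -7), (678, 208, 0), (680, 188, 0), (683, 168, -6), (683, 147, -1), (683, 126, 6), (687, 105, -5), (688, 85, -3), (687, 64, 2)]
191 [(655, 310, -1), (655, 289, 0), (658, 269, -3), (658, 248, 0), (659, 227, 1), (661, 207, 0), (662, 186, 0), (664, 166, -1), (666, 146, -5), (666, 125, 0), (670, 104, -7), (669, 83, 1), (671, 63, -4)]
196 [(637, 309, -2), (639, 289, -6), (639, 267, 0), (642, 247, -5), (642, 226, 2), (643, 205, 3), (645, 185, 0), (646, 164, 1), (353, 57, 1336), (631, 119, 81), (651, 103, -2), (652, 82, -1), (652, 62, 1)]
201 [(620, 307, -2), (620, 286, 0), (623, 266, -3), (624, 246, -4), (608, 214, 83), (608, 194, 86), (610, 175, 85), (612, 157, 80), (614, 138, 76), (615, 118, 77), (634, 102, -4), (634, 81, 0), (637, 61, -6)]
206 [(601, 304, 2), (603, 284, 1), (588, 250, 89), (591, 232, 78), (593, 213, 76), (594, 194, 76), (595, 175, 76), (597, 156, 76), (595, 136, 88), (601, 118, 67), (616, 100, -2), (617, 80, -2), (617, 60, 2)]
211 [
[... 1155 characters left out ...]
 153, 12), (509, 133, 8), (511, 113, 5), (512, 93, 8), (514, 73, -1), (516, 53, -1)]
241 [(483, 293, -1), (485, 273, -1), (486, 253, -3), (486, 231, 10), (487, 211, 12), (488, 191, 13), (490, 171, 11), (491, 151, 13), (494, 132, -5), (495, 112, 0), (496, 92, 1), (497, 72, 1), (499, 52, -3)]
246 [(467, 291, -1), (468, 271, -2), (469, 251, -4), (469, 229, 11), (472, 211, 0), (472, 190, 5), (474, 171, 1), (476, 151, -1), (477, 131, -5), (478, 111, 0), (480, 91, -4), (481, 71, 0), (482, 51, 4)]
251 [(450, 289, 0), (451, 269, -3), (453, 249, 0), (454, 230, -3), (455, 210, -3), (457, 190, -1), (458, 170, -2), (459, 149, 0), (460, 130, 0), (462, 110, 1), (463, 90, -1), (464, 70, -2), (466, 50, -2)]
```

View pics/top_crop.png

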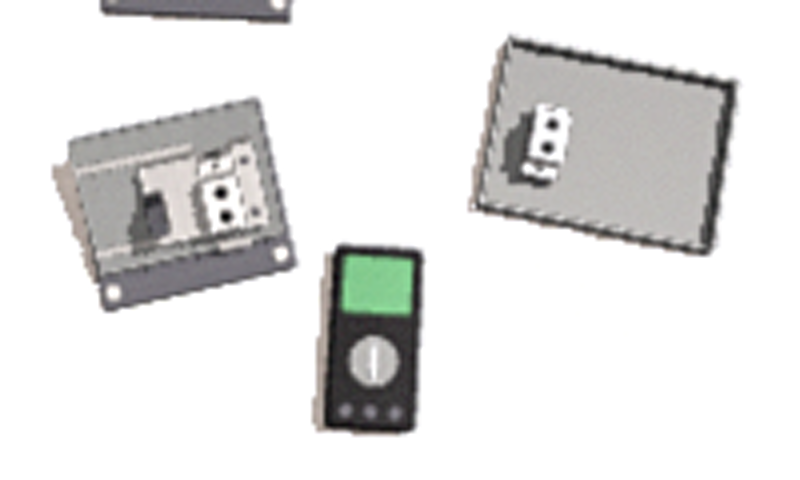

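View pics/scene_crop.png

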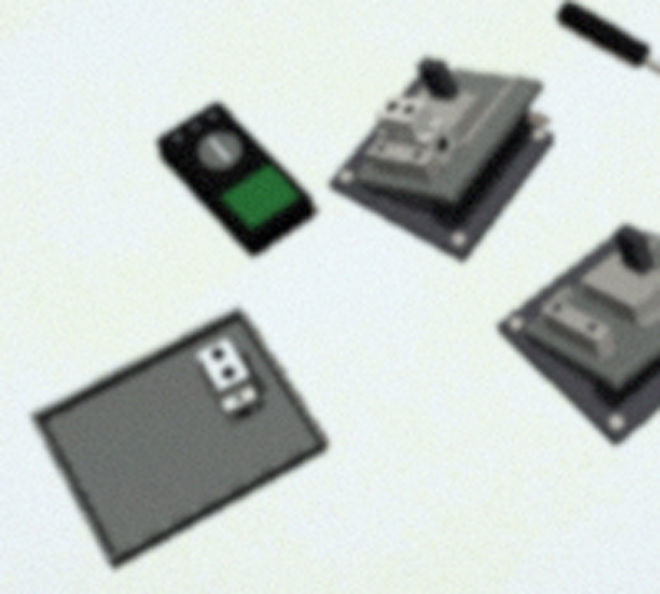

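```bash
cat >> h.py <<'E'
from scipy.spatial.transform import Rotation as R
E
python3 - <<'E'
from h import *
s=sense(); print(np.round(R.from_rotvec(s['ee_rot']).as_matrix(),3).tolist())
for n in ('top','scene'):
    c=load(n);P=pts(c)
    # vise footprint
    m=(P[...,2]>25)&(P[...,2]<140)&(abs(P[...,0]-550)<90)&(abs(P[...,1]-180)<110)
    Q=P[m]; 
    # RANSAC plane with 28deg
    best=None; rng=np.random.default_rng(0)
    for i in range(3000):
        a=Q[rng.integers(len(Q),size=3)]; nn=np.cross(a[1]-a[0],a[2]-a[0]); L=np.linalg.norm(nn)
        if L<500: continue
        nn/=L; nn*=np.sign(nn[2])
        if abs(nn[2]-.883)>.04: continue
        k=(abs((Q-a[0])@nn)<3).sum()
        if best is None or k>best[0]: best=(k,nn,a[0])
    k,nn,a=best; I=Q[abs((Q-a)@nn)<4]; cc=I.mean(0); nn=np.linalg.svd(I-cc)[2][2]; nn*=np.sign(nn[2])
    print(n,len(Q),k,nn,'yaw',np.degrees(np.arctan2(-nn[1],-nn[0])),cc)
    # tray: edges
    lab=(P[...,2]>-20)&(P[...,2]<60)&(c['img'].max(-1)<110)
    # dark mask tray
    u,v=proj(c,[590,-60,0]); print('tray approx px',u,v)
E
```

```text
[[-0.959, -0.0, 0.283], [-0.283, 0.001, -0.959], [0.0, -1.0, -0.001]]
top 1664 739 [-0.44803262 -0.14008343  0.88297418] yaw 17.362557041098913 [564.88495187 191.17722908  63.4234098 ]
tray approx px 350.76245956131584 216.48099505201216
scene 1610 504 [-0.45317787 -0.13797367  0.88067763] yaw 16.933295171522616 [586.37949116 182.35336253  72.61667462]
tray approx px 277.79668911082484 228.17641759719373
```

Call:
jog_arm(
  commands=[
    [8.5,1.9,4.4,0.4,0],
    [8.5,1.9,4.4,0.4,0],
    [8.5,1.9,4.4,0.4,0],
    [8.5,1.9,4.4,0.4,0],
    [8.5,1.9,4.4,0.4,0],
    [8.5,1.9,4.4,0.4,0],
    [8.5,1.9,4.4,0.4,0],
    [8.5,1.9,4.4,0.4,0],
    [8.5,1.9,4.4,0.4,0],
    [8.5,1.9,4.4,0.4,0],
  ],
)

```text
t: 1.15
tool_pos: [374.3, -181.6, 288.6]
ee_rot: [-0.298, 2.067, -2.068]
wrist_force: [0.8, -0.5, -0.6]
gripper_width: 84.9
```

Call:
jog_arm(
  commands=[
    [8.5,1.9,4.4,0.4,0],
    [8.5,1.9,4.4,0.4,0],
    [8.5,1.9,4.4,0.2,0],
    [8.5,1.9,4.4,0,0],
    [8.5,1.9,4.4,0,0],
    [8.5,1.9,4.4,0,0],
    [8.5,1.0,3.5,0,0],
    [8.5,0,1.5,0,0],
    [8.5,0,0,0,0],
    [8.5,0,0,0,0],
  ],
)

```text
t: 2.15
tool_pos: [497.6, 129.6, 298.0]
ee_rot: [-0.299, 2.067, -2.069]
wrist_force: [0.4, -0.2, 0.8]
gripper_width: 84.6
```

```bash
python3 - <<'E'
from h import *
c=snap('wrist'); save(c,'w1.png'); im=np.clip(c['img'].astype(float)*1.8,0,255).astype(np.uint8); c['img']=im; save(c,'w1b.png')
s=sense(); print(s['tool_pos'],s['ee_rot'],s['qpos'],s['wrist_force'])
E
```

```text
[497.66178681 128.82056138 298.10733936] [-0.29768041  2.06757821 -2.07020859] [-0.17183343  0.38031195 -0.19024352  1.82229561  0.08784037  0.94808975
 -1.68594618] [-0.41882209  0.13649806  0.48096406]
```

View pics/w1b.png

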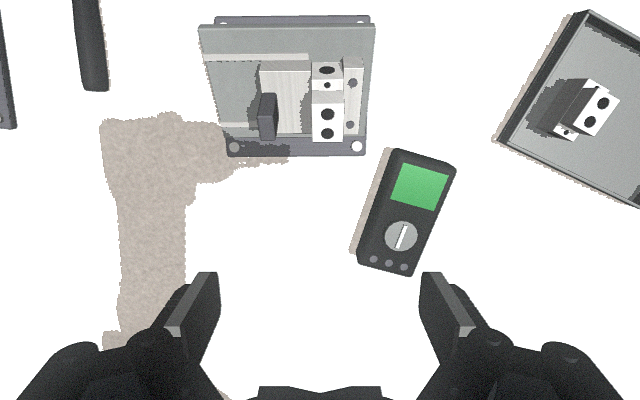

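The wrist view shows the vise (200–375, 15–155): dark grip at (267,112), block step top with two holes at (327,123), fixed jaw at (352,95), tray corner at upper right with the other block at (590,108).

```bash
python3 - <<'E'
from h import *
c=load('wrist');P=pts(c)
sub=(slice(20,155),slice(195,380)); Q=P[sub].reshape(-1,3)
ok=(Q[:,2]>20)&(Q[:,2]<150); Q=Q[ok]
# bed plane refine: ransac
rng=np.random.default_rng(1);best=None
for i in range(4000):
    a=Q[rng.integers(len(Q),size=3)]; nn=np.cross(a[1]-a[0],a[2]-a[0]); L=np.linalg.norm(nn)
    if L<500: continue
    nn/=L; nn*=np.sign(nn[2])
    if abs(nn[2]-.883)>.03: continue
    k=(abs((Q-a[0])@nn)<2).sum()
    if best is None or k>best[0]: best=(k,nn,a[0])
k,nn,a=best; I=Q[abs((Q-a)@nn)<3]; cc=I.mean(0); nn=np.linalg.svd(I-cc)[2][2]; nn*=np.sign(nn[2])
print(k,len(Q),nn,np.degrees(np.arctan2(-nn[1],-nn[0])),cc)
yaw=np.radians(17)
ex=np.array([np.cos(yaw),np.sin(yaw),0]);ey=np.array([-np.sin(yaw),np.cos(yaw),0]);ez=np.array([0,0,1.])
U=.883*ex+.469*ez; N=-.469*ex+.883*ez
D=(P-cc)
for v in range(24,152,6):
    print(v,' '.join('%4d/%4d/%4d'%(D[v,u]@N,P[v,u]@U,P[v,u]@ey) for u in range(205,375,10)))
E
```

```text
8996 18393 [-0.44663057 -0.13640913  0.88425883] 16.983627906766092 [577.52804431 194.74973869  70.6696415 ]
24  -10/ 606/  76   -8/ 607/  66   -8/ 607/  58   -8/ 607/  49   -7/ 607/  40   -7/ 607/  31   -8/ 606/  22   -8/ 606/  14   -7/ 606/   5   -7/ 607/  -3   -7/ 606/ -12   -6/ 607/ -20   -6/ 606/ -29   -6/ 607/ -38   -5/ 607/ -46   -6/ 606/ -55   -5/ 607/ -64
30    0/ 605/  74    0/ 605/  65   -2/ 604/  57    0/ 605/  48    0/ 604/  39   -1/ 604/  31    0/ 605/  22    0/ 605/  13    0/ 604/   5    0/ 604/  -3    0/ 604/ -12    0/ 604/ -20    0/ 604/ -29   -1/ 604/ -38    0/ 604/ -46    0/ 603/ -55    0/ 603/ -64
36    0/ 600/  75    0/ 600/  66   -1/ 599/  58    0/ 600/  49    0/ 600/  40    0/ 600/  31    0/ 600/  22    0/ 599/  14    0/ 599/   5    0/ 599/  -3    0/ 599/ -11    0/ 599/ -20    0/ 599/ -29    0/ 599/ -38    0/ 599/ -47    0/ 599/ -55    0/ 598/ -64
42    0/ 595/  76    0/ 594/  68  316/ 725/ -23    0/ 595/  50    0/ 594/  41   -1/ 594/  32    0/ 594/  23    1/ 595/  14    0/ 594/   5  316/ 725/ -23    0/ 594/ -11    0/ 594/ -20    0/ 594/ -29    0/ 594/ -38    0
[... 3993 characters left out ...]
62  -18/ 477/  51   64/ 538/  24   61/ 536/  15  -19/ 476/  16  -18/ 477/   4  -17/ 477/  -7   55/ 531/ -19   55/ 531/ -28   56/ 532/ -37  -17/ 477/ -53  -17/ 476/ -65  -17/ 476/ -76
144  -24/ 464/ 113  -24/ 465/ 101  -24/ 464/  89  -10/ 475/  73  -14/ 471/  63  -14/ 472/  51  -14/ 471/  39  -13/ 472/  27  -13/ 472/  16  -15/ 470/   4  -13/ 471/  -6  -14/ 471/ -18  -13/ 471/ -30  -14/ 470/ -41  -13/ 471/ -53   -8/ 475/ -64  -14/ 470/ -77
150  -21/ 458/ 114  -21/ 457/ 102  -22/ 457/  90   -7/ 468/  74  -11/ 465/  63  -11/ 465/  52  -10/ 465/  40  -10/ 465/  28  -11/ 465/  16  -10/ 465/   4  -10/ 465/  -6  -11/ 464/ -18  -10/ 465/ -30  -10/ 464/ -42  -10/ 464/ -53   -5/ 468/ -64  -10/ 464/ -77
```

```bash
cat >> h.py <<'E'
yaw=np.radians(17)
ex=np.array([np.cos(yaw),np.sin(yaw),0]);ey=np.array([-np.sin(yaw),np.cos(yaw),0]);ez=np.array([0,0,1.])
U=.883*ex+.469*ez; N=-.469*ex+.883*ez; CN=np.array([577.528,194.750,70.670])@N
def W(s,n,y): return s*U+(n+CN)*N+y*ey
def vis(P): return P@U,P@N-CN,P@ey
E
python3 - <<'E'
from h import *
c=load('wrist');P=pts(c)[20:155,195:380].reshape(-1,3); s,n,y=vis(P)
def rep(t,m): print(t,m.sum(),'s',np.percentile(s[m],[1,3,50,97,99]).round(1),'y',np.percentile(y[m],[1,3,50,97,99]).round(1),'n',np.median(n[m]).round(1))
rep('griptop',(n>61)&(n<66)&(y>5)&(y<40))
rep('blocktop',(n>53.5)&(n<59)&(y<-5)&(y>-60)&(s>520))
rep('baseup',(n>32)&(n<36)&(y<-5)&(y>-60)&(s>567))
rep('jaw',(n>22)&(n<26)&(y<-44)&(y>-65))
rep('carriage',(n>22)&(n<26)&(y>-12)&(y<40))
rep('gripsideface',(n>30)&(n<59)&(y>5)&(y<20))
print(W(547,45,25),W(550.8,52,25))
E
```

```text
griptop 401 s [534.9 535.7 548.4 559.7 560. ] y [15.5 15.7 21.9 28.4 28.7] n 62.8
blocktop 1256 s [528.  529.  549.4 566.7 567.2] y [-44.3 -43.8 -30.6 -17.6 -17. ] n 56.0
baseup 384 s [567.1 567.2 572.4 577.1 577.3] y [-44.5 -43.8 -30.7 -17.7 -16.9] n 34.0
jaw 1165 s [513.  514.7 553.2 581.1 581.9] y [-62.5 -62.2 -54.5 -46.4 -45.6] n 24.1
carriage 2244 s [515.4 517.  557.  579.5 580.1] y [-11.7 -11.    4.7  26.3  28. ] n 24.0
gripsideface 210 s [538.3 538.6 558.3 560.4 560.8] y [14.6 14.7 15.4 19.7 19.9] n 45.1
[534.56832773 189.57623304  99.07913383] [534.6375642  189.59740075 107.04233383]
```

Call:
jog_arm(
  commands=[
    [3.0,1.9,2.9,0,0.01],
    [3.0,1.9,2.9,0,0],
    [3.0,0,0,-3,0],
    [3.0,0,0,-4,0],
    [3.0,0,0,-4,0],
    [3.0,0,0,-2,0],
    [3.0,0,0,0,0],
    [3.0,0,0,0,0],
  ],
)

```text
t: 3.0
tool_pos: [536.5, 187.2, 168.9]
ee_rot: [-0.306, 2.062, -2.063]
wrist_force: [0.9, 0.1, 0.2]
gripper_width: 30.1
```

```bash
cat > lk.py <<'E'
from h import *
import sys
n,f=sys.argv[1:3]
c=snap(n); im=np.clip(c['img'].astype(float)*2,0,255).astype(np.uint8)
if len(sys.argv)>3:
    a=list(map(int,sys.argv[3:7])); im=im[a[1]:a[3],a[0]:a[2]]; s=min(800/im.shape[1],600/im.shape[0]); im=cv2.resize(im,None,fx=s,fy=s,interpolation=cv2.INTER_CUBIC)
c['img']=im; save(c,f)
s=sense(); print(s['t'],s['tool_pos'].round(1),s['wrist_force'].round(1),s['gripper_width'], 'toolz',R.from_rotvec(s['ee_rot']).as_matrix()[:,2].round(3))
E
python3 lk.py wrist w2.png; python3 lk.py scene s2.png 270 110 410 230
```

```text
3.05 [537.  187.8 169.6] [-0.3  0.2 -0.1] 29.805412246440618 toolz [ 0.291 -0.957  0.   ]
3.1 [537.2 188.2 170. ] [-0.8  0.4  0.3] 29.995400198506147 toolz [ 0.291 -0.957  0.   ]
```

View pics/w2.png

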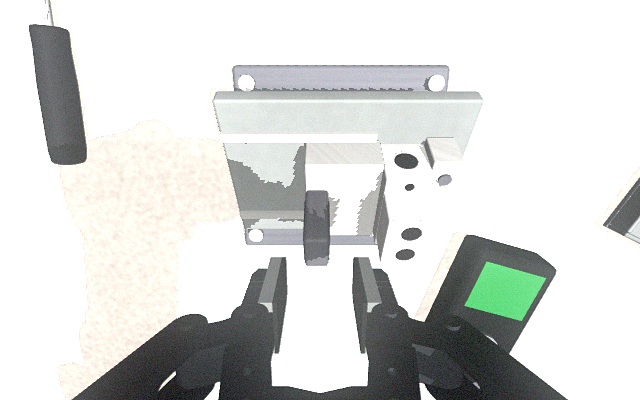

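View pics/s2.png

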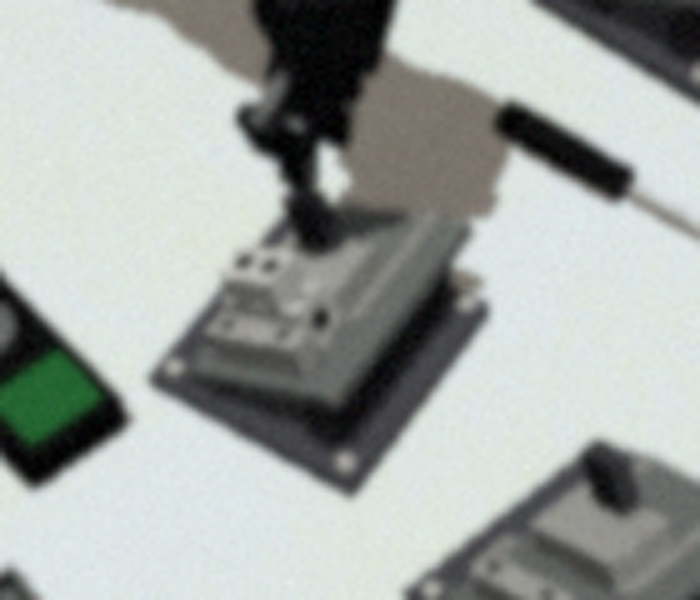

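The wrist view shows the grip at (317,228) between the pads (277–368), slightly left of the pad centre by parallax. I'll check finger-linkage clearance to the block from depth.

```bash
python3 - <<'E'
from h import *
c=load('wrist');P=pts(c); T=np.array([537,187.8,169.6])
D=P-T; a=D@ey; b=D@ex; z=D[...,2]
m=(z>-19)&(z<120)&(abs(b)<80)&(abs(a)<120)&(np.mgrid[0:400,0:640][0]>240)
for lo in range(-20,100,10):
    k=m&(z>=lo)&(z<lo+10)
    if k.sum()>5: print(lo,k.sum(),'y',np.percentile(a[k],[0.5,10,90,99.5]).round(),'x',np.percentile(b[k],[1,99]).round())
# recheck block/grip from this view
Q=P.reshape(-1,3); s,n,y=vis(Q)
for t,mm in (('grip',(n>61)&(n<66)&(y>5)&(y<40)&(s>530)&(s<565)),('block',(n>53.5)&(n<59)&(y<-5)&(y>-60)&(s>525)&(s<570))):
    print(t,mm.sum(),np.percentile(s[mm],[2,98]).round(1),np.percentile(y[mm],[2,98]).round(1),np.median(n[mm]).round(1))
E
```

```text
-20 349 y [-28. -22.  18.  24.] x [-12.  10.]
-10 955 y [-30. -27.  23.  26.] x [-12.  10.]
0 1210 y [-30. -27.  23.  26.] x [-11.  10.]
10 1626 y [-30. -22.  18.  26.] x [-12.  10.]
20 2137 y [-47. -35.  31.  42.] x [-8. 13.]
30 8658 y [-51. -44.  40.  47.] x [-12.  12.]
40 4897 y [-55. -50.  46.  52.] x [-10.  16.]
50 8471 y [-59. -52.  49.  56.] x [ 5. 16.]
60 1876 y [-58. -23.  19.  51.] x [11. 17.]
grip 667 [536.  560.3] [15.8 29. ] 62.8
block 2201 [528.  567.4] [-43.6 -16.7] 55.9
```

Call:
jog_arm(
  commands=[
    [3.0,-0.05,0.18,-2,0],
    [3.0,0,0,-2,0],
    [3.0,0,0,-1.2,0],
    [3.0,0,0,-1.0,0],
    [3.0,0,0,0,0],
    [3.0,0,0,0,0],
  ],
)

```text
t: 3.7
tool_pos: [535.9, 190.5, 106.9]
ee_rot: [-0.307, 2.062, -2.061]
wrist_force: [0.4, -0.5, -1.3]
gripper_width: 30.3
```

```bash
python3 lk.py wrist w3.png; python3 lk.py scene s3.png 270 110 410 230
```

```text
3.75 [536.  190.5 107.1] [ 0.2  0.2 -0.1] 29.956065875363553 toolz [ 0.292 -0.956 -0.   ]
3.8 [536.  190.6 107.1] [ 0.1 -0.8 -0.5] 29.791832526456428 toolz [ 0.292 -0.956 -0.   ]
```

View pics/w3.png

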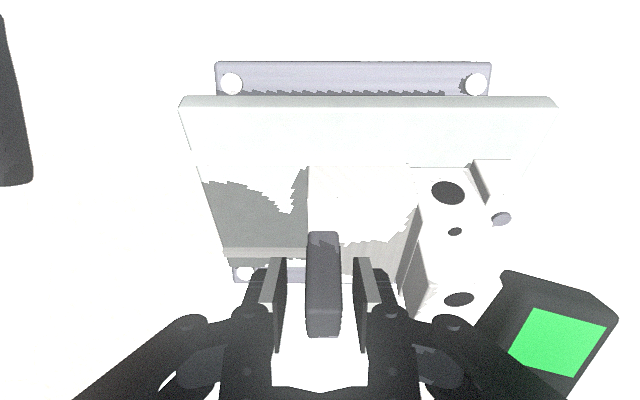

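View pics/s3.png

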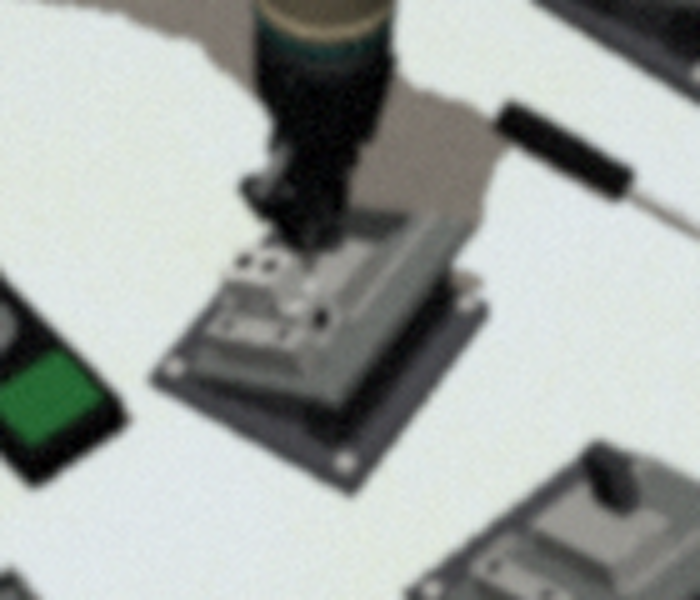

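The grip bar (323,285) sits centred between the pads (277 and 368), and the linkage is clear of the block. Closing on it.

Call:
jog_arm(
  commands=[
    [1.0,0,0,0,0],
    [1.0,0,0,0,0],
    [1.0,0,0,0,0],
    [1.0,0,0,0,0],
  ],
)

```text
t: 4.2
tool_pos: [536.3, 189.1, 107.2]
ee_rot: [-0.305, 2.06, -2.063]
wrist_force: [1.0, -4.4, 5.8]
gripper_width: 12.5
```

Call:
jog_arm(
  commands=[
    [1.0,-0.15,0.48,0,0],
    [1.0,-0.15,0.48,0,0],
    [1.0,-0.15,0.48,0,0],
    [1.0,-0.15,0.48,0,0],
    [1.0,-0.15,0.48,0,0],
    [1.0,-0.15,0.48,0,0],
    [1.0,-0.15,0.48,0,0],
    [1.0,0,0,0,0],
  ],
)

```text
t: 5.0
tool_pos: [524.7, 227.3, 107.2]
ee_rot: [-0.308, 2.064, -2.056]
wrist_force: [-0.9, 5.9, 5.6]
gripper_width: 13.0
```

Call:
jog_arm(
  commands=[
    [1.0,-0.15,0.48,0,0],
    [1.0,-0.1,0.3,0,0],
    [1.0,0,0,0,0],
    [1.0,0,0,0,0],
  ],
)

```text
t: 5.4
tool_pos: [523.3, 232.2, 107.2]
ee_rot: [-0.306, 2.062, -2.06]
wrist_force: [0.9, -1.0, 6.8]
gripper_width: 12.9
```

```bash
python3 lk.py wrist w4.png; python3 lk.py scene s4.png 270 110 410 230
```

```text
5.45 [523.2 232.2 107.2] [-0.1 -0.3  7. ] 12.798797883640455 toolz [ 0.292 -0.956 -0.   ]
5.5 [523.3 232.2 107.2] [ 0.8 -1.3  6.1] 12.97872899475051 toolz [ 0.292 -0.956 -0.   ]
```

View pics/w4.png

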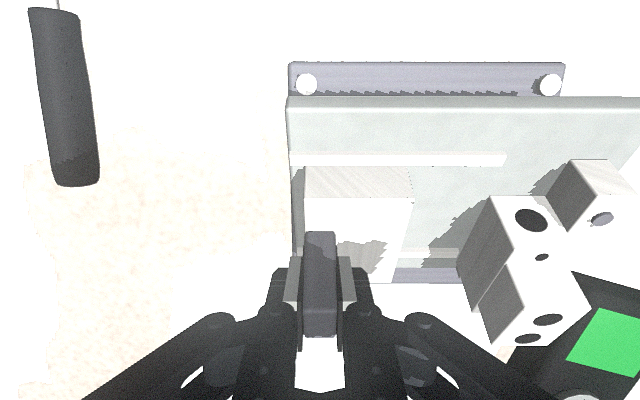

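View pics/s4.png

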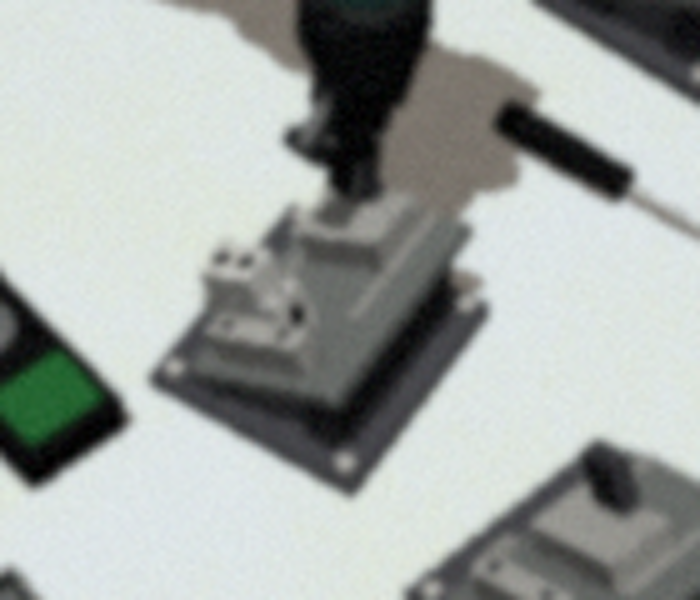

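The jaw has travelled 45 mm; the block (w4 at about (530,260)) slid downhill against the lip and looks a little turned. Release, rise, look.

Call:
jog_arm(
  commands=[
    [3.0,0,0,0,0],
    [3.0,0,0,0,0],
    [3.0,0,0,3,0],
    [3.0,0,0,4,0],
    [3.0,-2,-2,4,0],
    [4.5,-3,-3.5,2,0],
    [4.5,0,-3,0,0],
    [4.5,0,0,0,0],
    [4.5,0,0,0,0],
  ],
)

```text
t: 6.4
tool_pos: [472.6, 146.5, 236.3]
ee_rot: [-0.307, 2.063, -2.062]
wrist_force: [0.1, 0.4, -0.7]
gripper_width: 44.8
```

```bash
python3 lk.py wrist w5.png; python3 lk.py scene s5.png 270 110 410 230;python3 - <<'E'
from h import *
c=load('wrist');Q=pts(c).reshape(-1,3); s,n,y=vis(Q)
for t,mm in (('grip',(n>61)&(n<66)&(y>45)&(y<90)&(s>530)&(s<565)),):
    print(t,mm.sum(),np.percentile(s[mm],[2,98]).round(1),np.percentile(y[mm],[2,98]).round(1),np.median(n[mm]).round(1))
def rect(t,m):
    p=np.stack([s[m],y[m]],1).astype(np.float32); r=cv2.minAreaRect(p); print(t,m.sum(),r,'n',np.median(n[m]).round(1))
rect('blocktop',(n>53.5)&(n<58.5)&(y<0)&(y>-70)&(s>490)&(s<570))
rect('baseup',(n>32)&(n<36)&(y<0)&(y>-70)&(s>530)&(s<580))
E
```

```text
6.45 [472.6 147.5 236.1] [0.1 0.3 0.2] 44.856103757735006 toolz [ 0.293 -0.956 -0.001]
6.5 [472.6 148.  235.9] [ 0.1 -1.1 -0.5] 44.915160187593685 toolz [ 0.294 -0.956 -0.001]
grip 664 [535.6 560. ] [60.7 73.5] 62.7
blocktop 1828 ((529.3244018554688, -30.5528564453125), (40.69118881225586, 28.07769012451172), 0.18058544397354126) n 56.0
baseup 610 ((548.8034057617188, -30.57777214050293), (21.964956283569336, 27.9459228515625), 0.21055984497070312) n 34.0
```

View pics/w5.png

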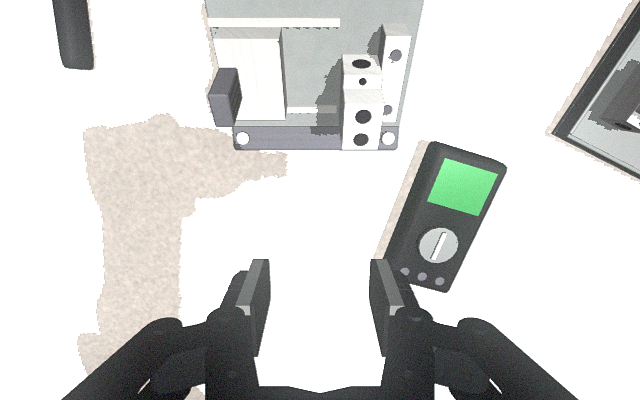

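```bash
python3 - <<'E'
from h import *
t=W(529.3,33,-30.5); tcp=t+[0,0,17]+2*ey+1*ex
s=sense(); print('tcp target',tcp.round(1),'delta',(tcp-s['tool_pos']).round(1), s['tool_pos'].round(1))
c=load('wrist');Q=pts(c).reshape(-1,3); s,n,y=vis(Q)
# lay of bed around: ribs, jaw extents
for nm,m in (('rib',(n>2)&(n<6)&(s>495)&(s<595)&(y>-45)&(y<75)),('jawtop',(n>22.5)&(n<25.5)&(y<-44)&(y>-70)),('carr',(n>22.5)&(n<25.5)&(y>10)&(y<90))):
    print(nm,m.sum(),np.percentile(s[m],[1,10,50,90,99]).round(),np.percentile(y[m],[1,10,50,90,99]).round())
for s0 in range(490,600,4):
    k=(abs(s-s0)<1)&(abs(y-0)<8)&(n>-30)&(n<70); k2=(abs(s-s0)<1)&(abs(y-12)<4)&(n>-30)&(n<70); print(s0,np.median(n[k]).round(1) if k.any() else None,np.median(n[k2]).round(1) if k2.any() else None,end='; ')
E
```

```text
tcp target [541.6 135.8  97.2] delta [  69.   -12.2 -138.7] [472.6 148.  235.9]
rib 1631 [509. 512. 582. 585. 586.] [-45. -13.  22.  63.  74.]
jawtop 1819 [371. 517. 554. 578. 582.] [-66. -61. -55. -47. -45.]
carr 4560 [371. 516. 552. 576. 580.] [21. 31. 48. 66. 80.]
490 None None; 494 -0.2 -0.0; 498 -0.1 0.0; 502 -0.2 0.2; 506 0.3 0.2; 510 2.9 2.8; 514 1.4 1.5; 518 -0.1 0.1; 522 -0.1 -0.1; 526 0.0 -0.3; 530 -0.1 -0.2; 534 0.1 0.1; 538 0.3 0.0; 542 -0.1 -0.3; 546 0.0 -0.2; 550 0.1 0.2; 554 0.2 -0.1; 558 0.1 0.2; 562 -0.0 -0.0; 566 -0.1 -0.2; 570 -0.0 0.1; 574 0.2 -0.1; 578 0.2 -0.1; 582 3.2 3.0; 586 1.5 1.4; 590 0.1 -0.1; 594 -0.0 -0.1; 598 1.6 1.5;
```

Call:
jog_arm(
  commands=[
    [4.5,3.5,-0.6,0,0],
    [4.5,3.4,-0.6,0,0],
    [4.5,0,0,-4,0],
    [4.5,0,0,-4,0],
    [4.5,0,0,-2,0],
    [4.5,0,0,-1,0],
    [4.5,0,0,0,0],
    [4.5,0,0,0,0],
  ],
)

```text
t: 7.3
tool_pos: [542.2, 135.8, 126.8]
ee_rot: [-0.308, 2.061, -2.06]
wrist_force: [-0.5, 0.4, 0.8]
gripper_width: 44.8
```

```bash
python3 lk.py wrist w6.png; python3 lk.py scene s6.png 270 110 410 230
```

```text
7.35 [542.5 135.6 127.3] [1.3 0.6 1.2] 45.13933958030538 toolz [ 0.293 -0.956 -0.   ]
7.4 [542.5 135.5 127.5] [-0.2 -0.6 -0.2] 45.249759806010154 toolz [ 0.293 -0.956 -0.   ]
```

View pics/w6.png

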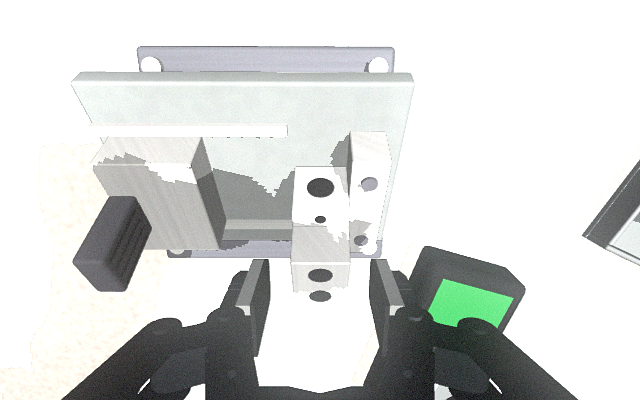

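The block (320,275) is centred between the pads (265 and 375), with fingertips still above it. Going down 30 mm and closing.

Call:
jog_arm(
  commands=[
    [4.5,0,0,-1.5,0],
    [4.5,0,0,-1.0,0],
    [4.5,0,0,-0.5,0],
    [4.5,0,0,0,0],
    [2.0,0,0,0,0],
    [2.0,0,0,0,0],
    [2.0,0,0,0,0],
    [2.0,0,0,0,0],
  ],
)

```text
t: 8.2
tool_pos: [541.8, 135.3, 96.8]
ee_rot: [-0.307, 2.062, -2.061]
wrist_force: [-0.8, 0.2, 4.1]
gripper_width: 26.9
```

Call:
jog_arm(
  commands=[
    [2.0,0,0,0.7,0],
    [2.0,0,0,0.8,0],
    [2.0,0.2,0.65,0,0],
    [2.0,0.25,0.85,0,0],
    [2.0,0.3,1.03,0,0],
    [2.0,0,0,0,0],
    [2.0,0,0,-0.3,0],
    [2.0,0,0,-0.2,0],
    [2.0,0,0,0,0],
  ],
)

```text
t: 9.1
tool_pos: [548.5, 159.5, 105.6]
ee_rot: [-0.309, 2.062, -2.063]
wrist_force: [0.0, -0.4, -2.0]
gripper_width: 26.9
```

```bash
python3 lk.py wrist w7.png; python3 lk.py scene s7.png 270 110 410 230
```

```text
9.15 [548.7 159.6 105.8] [-0.7  0.5 -0.5] 27.102859225012537 toolz [ 0.292 -0.956  0.   ]
9.2 [548.9 159.7 106. ] [ 0.   0.5 -1.5] 27.00731107348358 toolz [ 0.292 -0.956  0.   ]
```

View pics/w7.png

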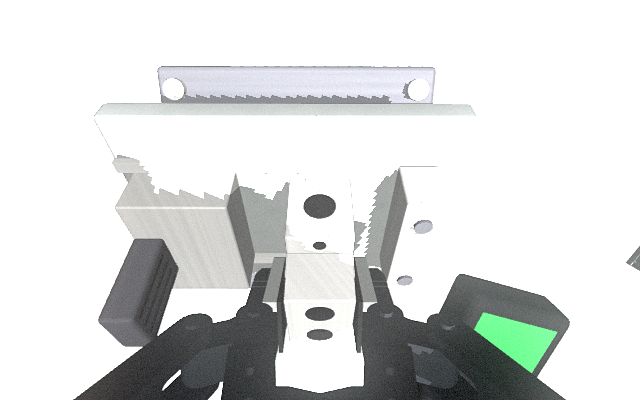

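View pics/s7.png

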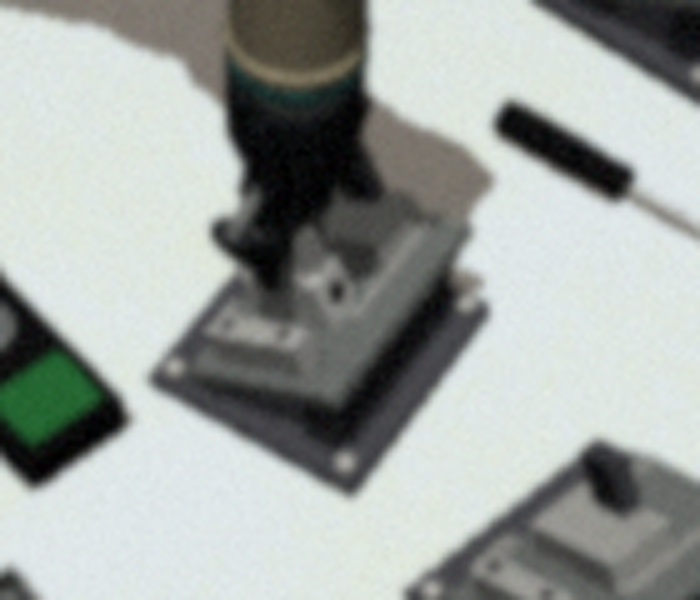

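```bash
python3 - <<'E'
from h import *
c=load('wrist');Q=pts(c).reshape(-1,3); s,n,y=vis(Q)
m=(n>30)&(n<41)&(y<7)&(y>-25)&(s>565)&(s<585)
A=np.c_[s[m]-570,y[m]+9,np.ones(m.sum())]; print(m.sum(),np.linalg.lstsq(A,n[m],rcond=None)[0],np.percentile(s[m],[2,98]),np.percentile(y[m],[2,98]))
E
```

```text
2010 [-4.35174925e-01 -3.52144884e-03  3.53785595e+01] [565.0737039 575.7066097] [-22.60384315   3.84981339]
```

Call:
jog_arm(
  commands=[
    [2.0,0,0,-0.1,0],
    [2.0,0,0,-0.1,0],
    [2.0,0,0,0,0],
    [2.0,0,0,0,0],
  ],
)

```text
t: 9.6
tool_pos: [549.0, 160.1, 104.3]
ee_rot: [-0.308, 2.062, -2.062]
wrist_force: [-0.2, -1.1, -0.4]
gripper_width: 27.2
```

Call:
jog_arm(
  commands=[
    [2.0,0,0,-0.05,0],
    [3.6,0,0,0,0],
    [3.6,0,0,0,0],
    [3.6,0,0,0,0],
    [3.6,0,0,3,0],
    [3.6,0,0,4,0],
    [3.6,-3,0,4,0],
    [3.6,-2,0,0,0],
    [3.6,0,0,0,0],
    [3.6,0,0,0,0],
  ],
)

```text
t: 10.6
tool_pos: [499.5, 160.1, 213.8]
ee_rot: [-0.308, 2.061, -2.062]
wrist_force: [0.6, 0.6, -0.1]
gripper_width: 35.7
```

```bash
python3 lk.py wrist w8.png; python3 - <<'E'
from h import *
c=load('wrist');Q=pts(c).reshape(-1,3); s,n,y=vis(Q)
def rect(t,m):
    p=np.stack([s[m],y[m]],1).astype(np.float32); r=cv2.minAreaRect(p); print(t,m.sum(),r,'n',np.median(n[m]).round(1))
rect('blocktop',(n>53.5)&(n<58.5)&(y<20)&(y>-40)&(s>490)&(s<570))
rect('baseup',(n>32)&(n<36)&(y<20)&(y>-40)&(s>545)&(s<580))
m=(n>61)&(n<66)&(y>45)&(y<90)&(s>530)&(s<565); print('grip y',np.percentile(y[m],[2,98]))
m=(n>5)&(n<23)&(y>10)&(y<60)&(s>525)&(s<565); print('carr face y',np.percentile(y[m],[2,10,50,98]))
E
```

```text
10.65 [499.8 160.1 213.4] [0.2 0.2 0.2] 36.337066528947815 toolz [ 0.292 -0.956  0.   ]
blocktop 1763 ((528.3972778320312, -6.174125671386719), (41.251014709472656, 27.957813262939453), 4.235639572143555) n 55.9
baseup 612 ((552.7645874023438, -4.611556053161621), (12.752440452575684, 27.533737182617188), 4.23845911026001) n 34.0
grip y [60.43659404 73.48888635]
carr face y [28.20498015 28.25587904 28.38856009 58.22778127]
```

View pics/w8.png

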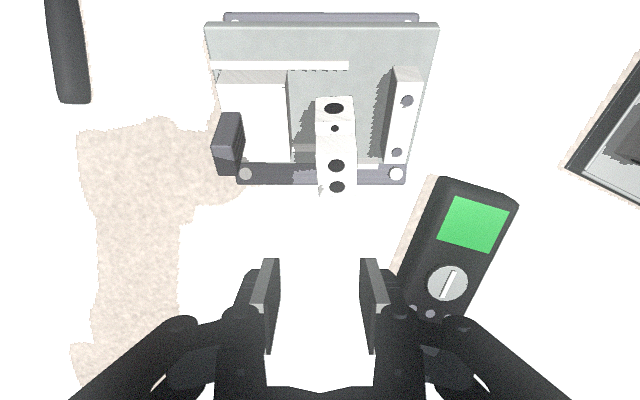

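```bash
python3 - <<'E'
from h import *
t=W(528.4+25.4,20.85,-4.4); tcp=t+[0,0,17]+1*ey+1*ex
s=sense(); print('tcp target',tcp.round(1),'delta',(tcp-s['tool_pos']).round(1), s['tool_pos'].round(1))
E
```

```text
tcp target [560.4 167.8  97.9] delta [  60.6    7.7 -115.4] [499.8 160.1 213.4]
```

Call:
jog_arm(
  commands=[
    [3.4,3.0,0.4,0,0.065],
    [3.4,3.05,0.37,0,0],
    [3.4,0,0,-3,0],
    [3.4,0,0,-3,0],
    [3.4,0,0,-1,0],
    [3.4,0,0,0,0],
    [3.4,0,0,0,0],
  ],
)

```text
t: 11.35
tool_pos: [560.3, 168.1, 144.1]
ee_rot: [-0.369, 2.024, -2.024]
wrist_force: [-0.6, 0.4, -0.7]
gripper_width: 33.9
```

```bash
python3 lk.py wrist w9.png; python3 - <<'E'
from h import *
c=load('wrist');P=pts(c);Q=P.reshape(-1,3); s,n,y=vis(Q)
v=np.mgrid[0:400,0:640][0].ravel()
T=sense()['tool_pos']; z=Q[:,2]-T[2]; D=Q-T
tz=R.from_rotvec(sense()['ee_rot']).as_matrix()[:,2]; e=-tz; f=np.array([e[1],-e[0],0])
m=(v>240)&(z>-18)&(z<15)&(abs(D@f)<16)&(abs(D@e)<40)&(n>60)
print('fing',m.sum(),np.percentile((D@e)[m],[1,99]),np.percentile((D@f)[m],[1,99]))
m=(n>53.5)&(n<58.5)&(y<20)&(y>-40)&(s>490)&(s<570)
print('block rel',np.percentile((D@e)[m],[1,99]),np.percentile(s[m],[1,99]))
m=(n>32)&(n<36)&(y<20)&(y>-40)&(s>549)&(s<580)
print('base rel',np.percentile((D@e)[m],[1,99]),np.percentile(s[m],[1,99]),'carr',28.3-T@ey)
E
```

```text
11.4 [560.6 168.3 144.7] [ 1.3 -0.4  0.7] 33.7704948239423 toolz [ 0.354 -0.935  0.   ]
fing 3155 [-31.67390127  28.68373741] [-11.25474417  10.55993858]
block rel [-14.38924785  12.85889761] [509.22530611 549.1167137 ]
base rel [-15.06954863  12.1888216 ] [549.06201534 559.32220288] carr 31.291366991319777
```

View pics/w9.png

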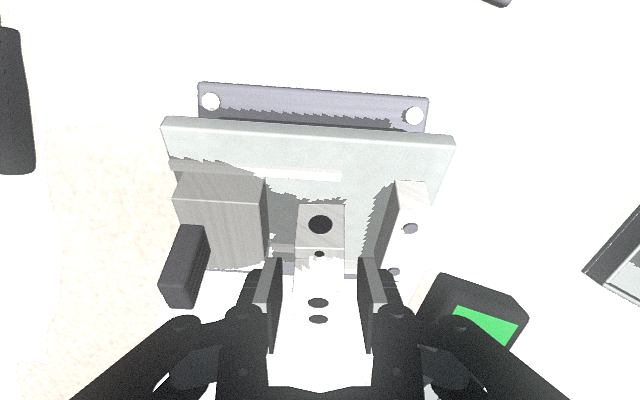

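Call:
jog_arm(
  commands=[
    [3.4,0,0,-2,0],
    [3.4,0,0,-1.5,0],
    [3.4,0,0,-0.8,0],
    [3.4,0,0,-0.4,0],
    [3.4,0,0,0,0],
    [3.4,0,0,0,0],
  ],
)

```text
t: 12.0
tool_pos: [560.1, 168.1, 97.5]
ee_rot: [-0.369, 2.024, -2.024]
wrist_force: [0.0, 0.9, 0.2]
gripper_width: 33.5
```

```bash
python3 lk.py wrist w10.png
```

```text
12.05 [560.1 168.2  97.5] [-0.9 -0.5  1.1] 34.48479024953622 toolz [ 0.354 -0.935  0.   ]
```

View pics/w10.png

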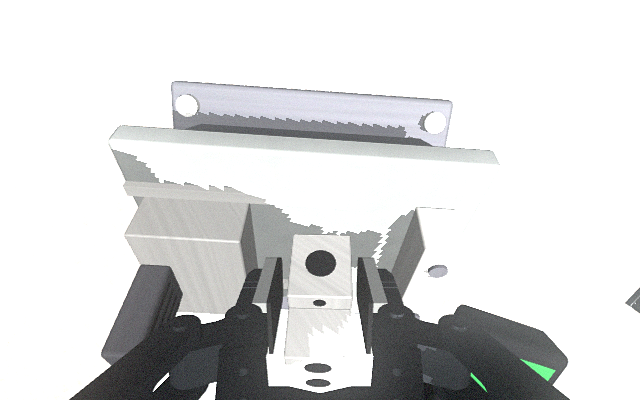

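Call:
jog_arm(
  commands=[
    [2.0,0,0,0,0],
    [2.0,0,0,0,0],
    [2.0,0,0,0,0],
    [2.0,0,0,0,0],
    [2.0,0,0,0.3,0],
    [2.0,0,0,0.7,0],
    [2.0,0,0,1.0,0],
    [2.0,0,0,1.0,0],
    [2.0,0,0,0,0],
  ],
)

```text
t: 12.95
tool_pos: [560.8, 168.4, 128.6]
ee_rot: [-0.366, 2.023, -2.022]
wrist_force: [-0.0, -0.4, -2.0]
gripper_width: 25.6
```

```bash
python3 lk.py wrist w11.png;  python3 lk.py scene s11.png 270 110 410 230
```

```text
13.0 [560.3 168.2 127.9] [-0.6 -0.3 -2. ] 25.693370183762116 toolz [ 0.354 -0.935  0.   ]
13.05 [559.8 168.  127.2] [-0.3 -0.1 -2.6] 26.25410140564097 toolz [ 0.354 -0.935  0.   ]
```

View pics/w11.png

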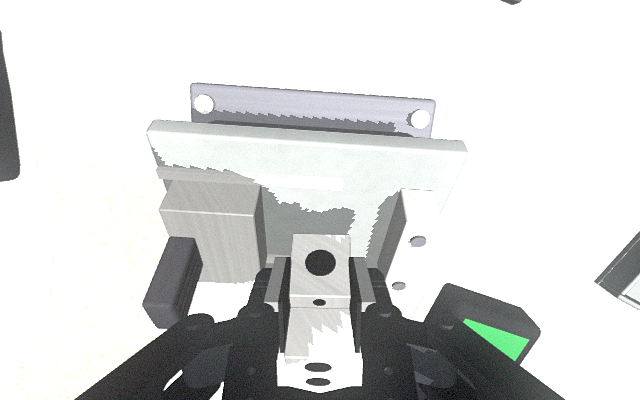

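View pics/s11.png

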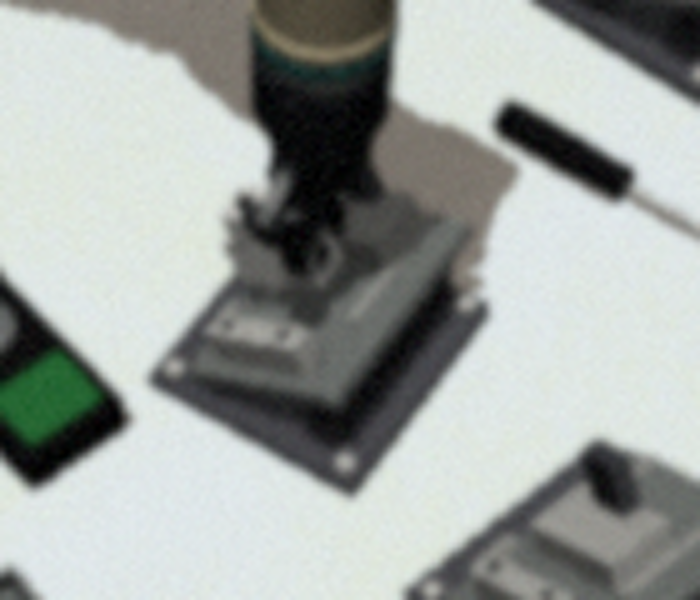

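The block (320,262–375) is held in the same attitude and cleared the bed; weight shows about 2 N. Now measure the tray and other block from the initial top/scene pictures.

```bash
python3 - <<'E'
from h import *
def cast(c,u,v,z):
    E=np.array(c['extrinsics']);f=K(c); d=E[:3,:3].T@np.array([(u-c['cx'])/f,(v-c['cy'])/f,1]); o=-E[:3,:3].T@E[:3,3]
    return o+d*(z-o[2])/d[2]
for n,seed in (('top',(386,206)),('scene',(255,262))):
    c=load(n); g=c['img'].astype(int).max(-1); g=cv2.GaussianBlur(g.astype(np.uint8),(3,3),0)
    print(n,'bench',g[seed[1]+60,seed[0]],'floor',g[seed[1],seed[0]])
    th=(int(g[seed[1]+60,seed[0]])+int(g[seed[1],seed[0]]))/2
    m=((g<th)*255).astype(np.uint8)
    cs,_=cv2.findContours(m,cv2.RETR_EXTERNAL,cv2.CHAIN_APPROX_NONE)
    for k in cs:
        if cv2.pointPolygonTest(k,tuple(map(float,seed)),False)>0:
            h=cv2.convexHull(k); a=cv2.approxPolyDP(h,4,True)[:,0]; print(a.tolist())
            w=np.array([cast(c,*p,24)[:2] for p in a]); print(w.round(1).tolist()); 
            r=cv2.minAreaRect(np.array([cast(c,*p,24)[:2] for p in h[:,0]],np.float32)); print(r)
    P=pts(c).reshape(-1,3)
    m=(P[:,2]>54)&(P[:,2]<66)&(abs(P[:,0]-600)<110)&(P[:,1]<60)&(P[:,1]>-180); q=P[m][:,:2].astype(np.float32)
    print('other top',m.sum(),cv2.minAreaRect(q),np.median(P[m][:,2]))
    m=(P[:,2]>1)&(P[:,2]<7)&(abs(P[:,0]-600)<110)&(P[:,1]<60)&(P[:,1]>-180); print('floor',P[m].mean(0).round(1))
E
```

```text
top bench 121 floor 86
[[361, 179], [419, 190], [411, 234], [352, 222]]
[[717.2, -86.9], [691.6, -284.3], [540.2, -259.1], [567.4, -62.8]]
((629.7655639648438, -173.6573028564453), (209.3578338623047, 158.52694702148438), 82.13453674316406)
other top 100 ((627.7542114257812, -122.41059112548828), (27.78954315185547, 40.56278991699219), 80.50047302246094) 59.4139847331157
floor [616.1 -86.8   3.2]
scene bench 114 floor 54
[[273, 224], [299, 265], [233, 301], [210, 255]]
[[581.8, -69.1], [730.2, -90.7], [700.8, -287.0], [550.3, -262.0]]
((641.054931640625, -176.91506958007812), (203.1851348876953, 160.2866973876953), 82.1588363647461)
other top 142 ((629.9329833984375, -120.90569305419922), (28.88128662109375, 40.925559997558594), 81.02936553955078) 58.98401244469542
floor [621.6 -82.    3.3]
```

Call:
jog_arm(
  commands=[
    [2.0,0,0,3,0],
    [2.0,0,0,3,0],
    [2.0,0.5,-1,3,0],
    [2.0,0.4,-3,0,-0.1],
    [2.0,0.4,-4,0,-0.13],
    [2.0,0.4,-4,0,-0.13],
    [2.0,0.4,-4,0,-0.13],
    [2.0,0.3,-4,0,0],
    [2.0,0,-4,0,0],
    [2.0,0,-4,0,0],
  ],
)

```text
t: 14.05
tool_pos: [583.0, -113.5, 216.2]
ee_rot: [-0.137, -2.155, 2.155]
wrist_force: [0.5, 0.5, -1.8]
gripper_width: 26.1
```

Call:
jog_arm(
  commands=[
    [2.0,0,-4,0,0],
    [2.0,0,-2,0,0],
    [2.0,0,-1,0,0],
    [2.0,0,0,0,0],
    [2.0,0,0,0,0],
  ],
)

```text
t: 14.55
tool_pos: [583.7, -180.0, 216.4]
ee_rot: [-0.136, -2.158, 2.154]
wrist_force: [0.4, 0.8, -2.3]
gripper_width: 26.1
```

```bash
python3 lk.py wrist w12.png;  python3 lk.py scene s12.png 180 190 340 320; python3 -c "
from h import *
print(sense()['qpos'].round(2))"
```

```text
14.6 [ 583.8 -179.5  216.5] [ 0.   0.9 -2.2] 25.89927741759501 toolz [-0.125 -0.992 -0.002]
14.65 [ 583.9 -179.5  216.6] [ 0.3  0.8 -1.1] 25.91492451468924 toolz [-0.125 -0.992 -0.001]
[ 0.29  0.61 -0.06  1.66  0.04  0.87 -1.48]
```

View pics/w12.png

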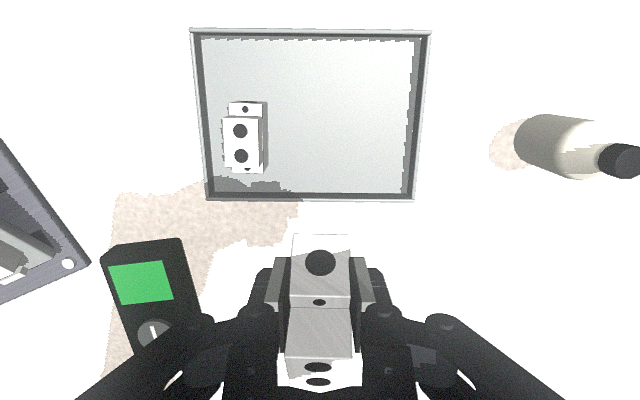

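View pics/s12.png

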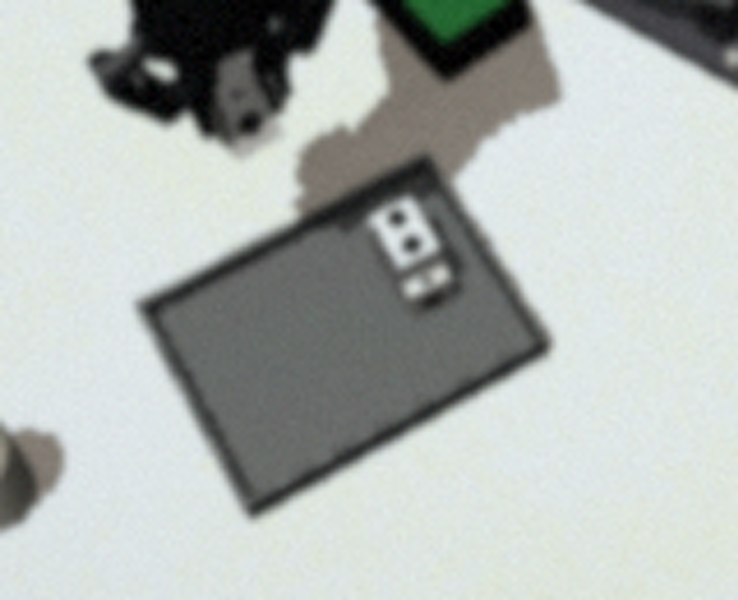

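The tray (190–430, 28–200) is square with the tool in the wrist view, other block at (243,140); the held block (320,300) is unchanged. Measure tray and held block.

```bash
python3 - <<'E'
from h import *
c=load('wrist');P=pts(c); Q=P[20:210,180:445].reshape(-1,3)
m=(Q[:,2]>19)&(Q[:,2]<29)&(Q[:,0]>530); print('walltop',m.sum()); r=cv2.minAreaRect(Q[m][:,:2].astype(np.float32)); print(r)
f=(Q[:,2]<9)&(Q[:,2]>0); print('floor',np.median(Q[(abs(Q[:,0]-640)<50)&(abs(Q[:,1]+190)<60)][:,2]))
m=(Q[:,2]>55)&(Q[:,2]<66); print('other',cv2.minAreaRect(Q[m][:,:2].astype(np.float32)),np.median(Q[m][:,2]))
s=sense();T=s['tool_pos'];M=R.from_rotvec(s['ee_rot']).as_matrix();e=-M[:,2]; e[2]=0;e/=np.linalg.norm(e); g=np.array([e[1],-e[0],0]); print('toolyaw',np.degrees(np.arctan2(g[1],g[0])))
# held block: face sets, in tool frame (g,z)
D=P-T; 
m=np.zeros((400,640),bool); m[238:300,295:348]=1
for t,box in (('end face',(245,285,298,342)),('shoulder',(292,300,298,342)),('step end',(312,350,295,345)),('steptop',(358,378,290,350))):
    d=D[box[0]:box[1],box[2]:box[3]].reshape(-1,3); a=d@g; b=d@e; z=d[:,2]
    k=np.median(a); A=np.c_[a,np.ones(len(a))]; o=np.abs(z-np.median(z))<15
    sl=np.linalg.lstsq(A[o],z[o],rcond=None)[0]; print(t,'g',np.percentile(a,[5,50,95]).round(1),'e',np.percentile(b,[5,95]).round(1),'z',np.percentile(z,[5,50,95]).round(1),'angle',np.degrees(np.arctan(sl[0])).round(1))
E
```

```text
walltop 4364
((634.2213134765625, -179.26156616210938), (200.83787536621094, 150.52076721191406), 82.26371765136719)
floor 3.4296301666290328
other ((628.1849365234375, -123.48377227783203), (28.37154197692871, 40.202003479003906), 80.86030578613281) 59.18304572662244
toolyaw -7.169328551300561
end face g [0.6 5.1 9.7] e [-11.1   6.9] z [-26.2 -17.1  -9.2] angle -61.1
shoulder g [-4.7 -2.6 -1.5] e [-10.5   6.2] z [-5.8 -4.5 -3.5] angle 0.1
step end g [-19.9 -16.3 -12.7] e [-11.7   7.4] z [-5.7  1.   7.3] angle -60.4
steptop g [-42.1 -31.3 -22.1] e [-13.6   9.4] z [ 0.   6.  10.8] angle 28.4
```

Call:
jog_arm(
  commands=[
    [2.0,2.4,-2.4,0,0],
    [2.0,2.4,-2.3,0,0],
    [2.0,0,0,-4,0],
    [2.0,0,0,-4,0],
    [2.0,0,0,-3,0],
    [2.0,0,0,-2,0],
    [2.0,0,0,-1,0],
    [2.0,0,0,0,0],
    [2.0,0,0,0,0],
  ],
)

```text
t: 15.55
tool_pos: [632.5, -228.6, 77.7]
ee_rot: [-0.139, -2.156, 2.157]
wrist_force: [-0.4, 0.2, -1.4]
gripper_width: 25.8
```

```bash
python3 lk.py wrist w13.png;  python3 lk.py scene s13.png 180 190 340 320
```

```text
15.6 [ 632.8 -229.    78.3] [ 0.7 -0.  -2.3] 25.91869084298195 toolz [-0.127 -0.992  0.   ]
15.65 [ 632.8 -229.2   78.4] [ 0.3 -0.5 -1.5] 25.78042236986571 toolz [-0.128 -0.992  0.   ]
```

View pics/w13.png

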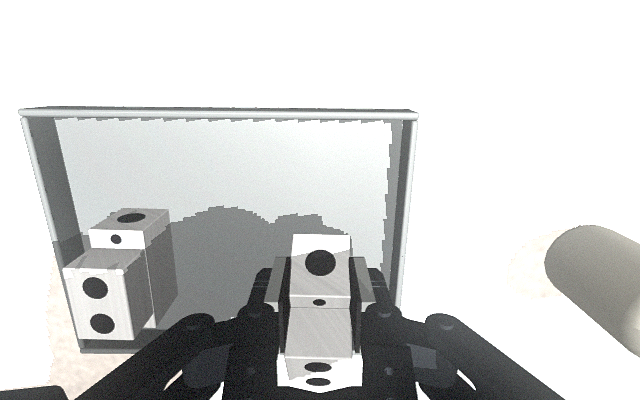

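View pics/s13.png

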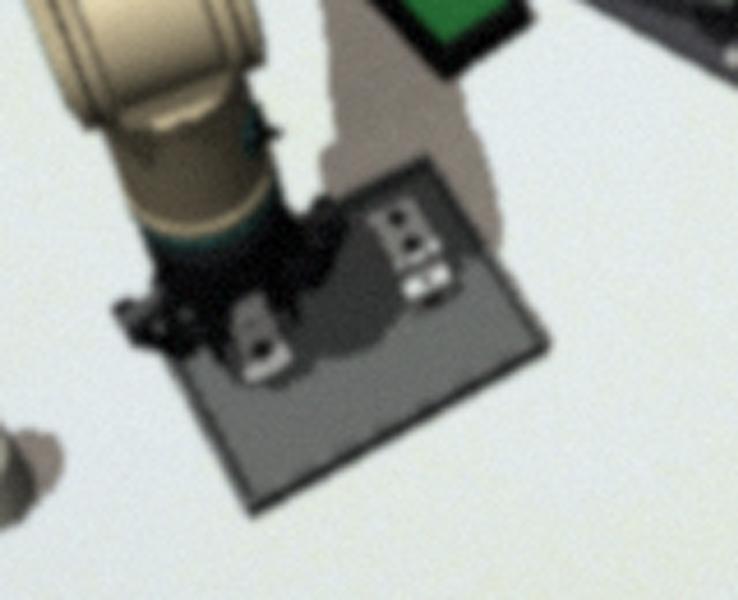

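Call:
jog_arm(
  commands=[
    [2.0,0,0,-0.6,0],
    [2.0,0,0,-0.4,0],
    [2.0,0,0,-0.2,0],
    [2.0,0,0,-0.1,0],
    [2.0,0,0,0,0],
  ],
)

```text
t: 16.15
tool_pos: [631.9, -229.2, 64.1]
ee_rot: [-0.139, -2.155, 2.156]
wrist_force: [0.1, 0.3, 1.9]
gripper_width: 26.2
```

Call:
jog_arm(
  commands=[
    [2.0,0.12,-0.02,-0.1,0],
    [2.0,0.12,-0.02,-0.1,0],
    [2.0,0,0,0,0],
  ],
)

```text
t: 16.45
tool_pos: [634.0, -229.5, 62.4]
ee_rot: [-0.138, -2.155, 2.155]
wrist_force: [-1.2, 0.6, 6.9]
gripper_width: 25.7
```

Call:
jog_arm(
  commands=[
    [2.0,0.14,-0.02,-0.12,0],
    [2.0,0.14,-0.02,-0.12,0],
    [2.0,0,0,0,0],
  ],
)

```text
t: 16.75
tool_pos: [637.0, -230.1, 60.1]
ee_rot: [-0.139, -2.155, 2.156]
wrist_force: [-1.3, -0.5, 7.8]
gripper_width: 26.0
```

```bash
cat > tilt.py <<'E'
from h import *
c=snap('wrist'); P=pts(c); s=sense();T=s['tool_pos'];M=R.from_rotvec(s['ee_rot']).as_matrix();e=-M[:,2]; e[2]=0;e/=np.linalg.norm(e); g=np.array([e[1],-e[0],0])
D=(P-T).reshape(-1,3); a=D@g;b=D@e;z=D[:,2]
m=(abs(b+2)<11)&(a>-60)&(a<25)&(z>-60)&(z<40)&(np.mgrid[0:400,0:640][0].ravel()>200)
u=np.mgrid[0:400,0:640][1].ravel(); m&=(u>293)&(u<347)
# histogram of local slopes: fit shoulder+steptop via RANSAC lines in (a,z)
q=np.c_[a[m],z[m]]; rng=np.random.default_rng(0); res=[]
for i in range(3000):
    p=q[rng.integers(len(q),size=2)]; d=p[1]-p[0]; L=np.hypot(*d)
    if L<5: continue
    ang=np.degrees(np.arctan2(d[1],d[0])); ang=(ang+90)%180-90
    nn=np.array([-d[1],d[0]])/L; k=(abs((q-p[0])@nn)<1).sum(); res.append((k,round(ang,1),p[0].round(1).tolist()))
res.sort(key=lambda r:-r[0])
out=[]
for r in res:
    if all(abs(r[1]-o[1])>15 for o in out): out.append(r)
    if len(out)==3: break
print(len(q),out); print(T.round(1),s['wrist_force'].round(1),s['t'])
im=np.clip(c['img'].astype(float)*2,0,255).astype(np.uint8); c['img']=im
import sys; save(c,sys.argv[1])
E
python3 tilt.py w14.png
```

```text
9114 [(np.int64(2838), np.float64(-67.8), [10.5, -34.2]), (np.int64(1840), np.float64(20.2), [-19.4, 12.8]), (np.int64(1715), np.float64(-52.7), [-20.6, 12.7])]
[ 637.  -230.1   60.2] [-1.2  0.7  6.7] 16.8
```

View pics/w14.png

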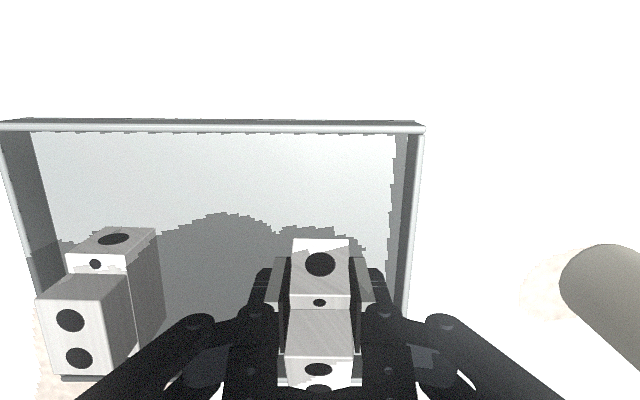

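The block pivots in the pads (tilt now about 21°, press about 9 N). Continuing along the arc.

Call:
jog_arm(
  commands=[
    [2.0,0.13,-0.02,-0.13,0],
    [2.0,0.13,-0.02,-0.13,0],
    [2.0,0.13,-0.02,-0.14,0],
    [2.0,0.13,-0.02,-0.14,0],
    [2.0,0.12,-0.02,-0.15,0],
    [2.0,0.12,-0.02,-0.15,0],
    [2.0,0,0,0,0],
  ],
)

```text
t: 17.5
tool_pos: [645.5, -231.7, 52.0]
ee_rot: [-0.141, -2.155, 2.157]
wrist_force: [0.0, -0.0, 6.0]
gripper_width: 26.3
```

```bash
python3 tilt.py w15.png
```

```text
9135 [(np.int64(2490), np.float64(-78.2), [1.4, -19.9]), (np.int64(1832), np.float64(-62.9), [-16.0, 11.7]), (np.int64(1825), np.float64(11.0), [-24.5, 14.2])]
[ 645.4 -231.7   52. ] [0.2 0.  6. ] 17.55
```

Call:
jog_arm(
  commands=[
    [2.0,0.11,-0.01,-0.15,0],
    [2.0,0.11,-0.01,-0.15,0],
    [2.0,0.1,-0.01,-0.15,0],
    [2.0,0.1,-0.01,-0.15,0],
    [2.0,0.09,-0.01,-0.15,0],
    [2.0,0.05,-0.01,-0.1,0],
    [2.0,0,0,0,0],
  ],
)

```text
t: 18.25
tool_pos: [651.8, -232.6, 43.7]
ee_rot: [-0.143, -2.155, 2.159]
wrist_force: [1.9, -0.5, 6.1]
gripper_width: 25.7
```

```bash
python3 tilt.py w16.png
```

```text
8918 [(np.int64(2237), np.float64(-84.6), [-13.6, 14.5]), (np.int64(1935), np.float64(89.7), [-12.9, -4.9]), (np.int64(1920), np.float64(-0.1), [19.8, -40.5])]
[ 651.7 -232.6   43.7] [ 2.3 -0.8  5.6] 18.3
```

View pics/w16.png

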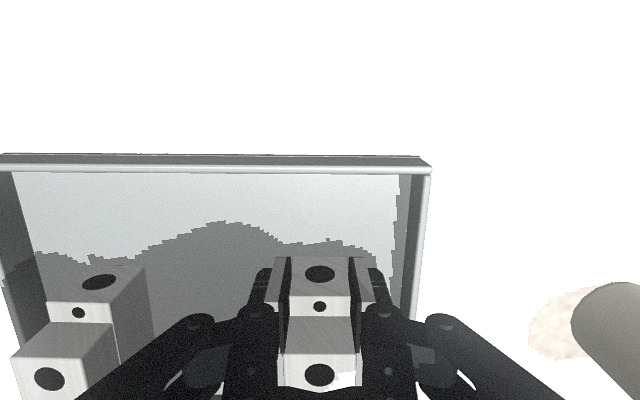

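Call:
jog_arm(
  commands=[
    [2.0,0.05,0,-0.1,0],
    [2.0,0.04,0,-0.1,0],
    [2.0,0,0,0,0],
  ],
)

```text
t: 18.6
tool_pos: [652.8, -232.6, 41.9]
ee_rot: [-0.143, -2.155, 2.159]
wrist_force: [1.3, -0.7, 6.5]
gripper_width: 26.0
```

```bash
cat > tilt2.py <<'E'
from h import *
import sys
c=snap('wrist'); P=pts(c); s=sense();T=s['tool_pos'];M=R.from_rotvec(s['ee_rot']).as_matrix();e=-M[:,2]; e[2]=0;e/=np.linalg.norm(e); g=np.array([e[1],-e[0],0])
D=P-T
sub=D[200:400,293:347].reshape(-1,3); a=sub@g;z=sub[:,2]
for v in range(258,400,4):
    d=D[v,296:344]; print(v,np.median(d@g).round(1),np.median(d[:,2]).round(1),end=' | ')
print(T.round(1),s['wrist_force'].round(1),s['t'])
c['img']=np.clip(c['img'].astype(float)*2,0,255).astype(np.uint8); save(c,sys.argv[1])
E
python3 tilt2.py w17.png
```

```text
258 -1.2 -35.8 | 262 -1.5 -32.1 | 266 -1.5 -28.1 | 270 -1.5 -24.2 | 274 -1.6 -20.6 | 278 -1.7 -17.2 | 282 -1.9 -13.9 | 286 -1.9 -10.8 | 290 -2.1 -7.8 | 294 -2.1 -4.8 | 298 -3.1 -3.3 | 302 -5.1 -3.4 | 306 -7.1 -3.4 | 310 -9.1 -3.4 | 314 -11.3 -3.5 | 318 -12.2 -2.0 | 322 -12.3 0.5 | 326 -12.2 3.3 | 330 -12.3 5.7 | 334 -12.5 7.8 | 338 -12.5 10.2 | 342 -12.6 12.4 | 346 -12.7 14.4 | 350 -12.8 16.5 | 354 -13.1 18.2 | 358 -14.9 18.3 | 362 -16.8 18.3 | 366 -18.5 18.5 | 370 -20.3 18.6 | 374 -22.3 18.5 | 378 -24.4 18.3 | 382 -26.5 18.1 | 386 -28.7 17.9 | 390 -10.3 37.2 | 394 9.6 57.3 | 398 10.3 59.1 | [ 652.8 -232.7   41.9] [ 1.4 -1.1  7.4] 18.65
```

Call:
jog_arm(
  commands=[
    [2.0,0.02,0,-0.07,0],
    [2.0,0,0,-0.05,0],
    [2.0,0,0,0,0],
  ],
)

```text
t: 18.95
tool_pos: [653.4, -232.7, 40.9]
ee_rot: [-0.144, -2.156, 2.159]
wrist_force: [1.6, -1.4, 6.2]
gripper_width: 25.6
```

```bash
python3 tilt2.py w18.png
```

```text
258 -2.3 -37.8 | 262 -1.9 -32.9 | 266 -1.9 -28.7 | 270 -1.9 -24.8 | 274 -1.9 -21.0 | 278 -1.9 -17.5 | 282 -2.1 -14.2 | 286 -2.2 -11.1 | 290 -2.1 -7.7 | 294 -2.2 -4.9 | 298 -3.1 -3.2 | 302 -5.1 -3.2 | 306 -7.1 -3.2 | 310 -9.1 -3.2 | 314 -11.0 -3.1 | 318 -12.1 -1.9 | 322 -12.4 0.5 | 326 -12.3 3.2 | 330 -12.2 5.8 | 334 -12.5 7.9 | 338 -12.3 10.5 | 342 -12.5 12.5 | 346 -12.4 14.8 | 350 -12.5 16.8 | 354 -12.9 18.5 | 358 -14.6 18.7 | 362 -16.6 18.5 | 366 -18.3 18.7 | 370 -20.2 18.7 | 374 -22.1 18.7 | 378 -24.0 18.8 | 382 -26.1 18.6 | 386 -28.1 18.6 | 390 -10.3 37.3 | 394 9.6 57.4 | 398 10.2 59.1 | [ 653.4 -232.7   40.9] [ 2.7 -1.   6.4] 19.0
```

Call:
jog_arm(
  commands=[
    [2.0,0,0,-0.05,0],
    [2.0,0,0,0,0],
    [2.8,0,0,0,0],
    [3.0,0,0,0,0],
    [3.4,0,0,0,0],
    [4.0,0,0,0,0],
    [4.0,0,0,0,0],
    [4.0,0,0,0,0],
  ],
)

```text
t: 19.8
tool_pos: [650.9, -231.6, 38.5]
ee_rot: [-0.138, -2.155, 2.155]
wrist_force: [0.0, -0.1, 1.1]
gripper_width: 39.9
```

```bash
python3 tilt2.py w19.png
```

```text
258 -0.3 -33.6 | 262 -0.3 -29.4 | 266 -0.3 -25.4 | 270 -0.1 -21.4 | 274 -0.1 -17.7 | 278 -0.1 -14.2 | 282 -0.3 -11.2 | 286 -0.4 -8.0 | 290 -0.2 -4.7 | 294 -0.4 -2.0 | 298 -1.9 -1.3 | 302 -3.9 -1.3 | 306 -5.8 -1.3 | 310 -7.8 -1.3 | 314 -9.9 -1.4 | 318 -10.3 0.7 | 322 -10.2 3.4 | 326 -10.4 5.7 | 330 -10.4 8.2 | 334 -10.3 10.7 | 338 -10.4 12.8 | 342 -10.3 15.1 | 346 -10.3 17.3 | 350 -10.4 19.2 | 354 -11.1 20.5 | 358 -12.7 20.8 | 362 -14.7 20.6 | 366 -16.5 20.7 | 370 -18.3 20.7 | 374 -20.0 20.9 | 378 -22.0 20.8 | 382 -24.0 20.7 | 386 -26.2 20.5 | 390 -9.4 38.1 | 394 9.9 57.3 | 398 10.6 59.2 | [ 651.  -231.6   38.6] [ 0.3  0.3 -0.6] 19.85
```

View pics/w19.png

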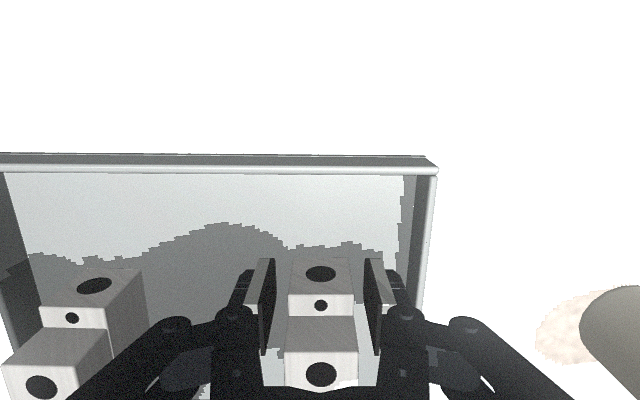

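The block stands free and upright between the open pads (shoulder flat at z≈37.3, top ≈59.3). Rising and checking.

Call:
jog_arm(
  commands=[
    [4.0,0,0,1,0],
    [4.0,0,0,3,0],
    [4.0,0,0,4,0],
    [4.0,0,0,4,0],
    [4.0,-4,0,4,0],
    [4.0,-4,2,2,0],
    [4.0,-3,2,0,0],
    [4.0,0,0,0,0],
    [4.0,0,0,0,0],
  ],
)

```text
t: 20.75
tool_pos: [545.8, -191.5, 215.4]
ee_rot: [-0.14, -2.156, 2.157]
wrist_force: [-0.2, -0.6, 0.2]
gripper_width: 40.2
```

```bash
python3 lk.py wrist w20.png;  python3 lk.py scene s20.png 180 110 420 310; python3 lk.py top t20.png 235 170 435 290; python3 - <<'E'
from h import *
c=load('wrist');Q=pts(c).reshape(-1,3)
m=(Q[:,2]>55)&(Q[:,2]<66)&(Q[:,0]>560)&(Q[:,0]<720)
for t,k in (('other',m&(Q[:,1]>-165)&(Q[:,1]<-80)),('mine',m&(Q[:,1]<-165)&(Q[:,1]>-290))):
    print(t,k.sum(),cv2.minAreaRect(Q[k][:,:2].astype(np.float32)),np.percentile(Q[k][:,2],[5,50,95]))
for n in ('top','scene'):
    c=load(n);Q=pts(c).reshape(-1,3); s,nn,y=vis(Q); k=(nn>60)&(nn<67)&(y>0)&(y<90)&(s>530)&(s<565); print(n,'grip y',k.sum(),np.percentile(y[k],[3,97]))
E
```

```text
20.8 [ 546.6 -192.1  215. ] [-0.5 -0.5  0.6] 40.36633210322925 toolz [-0.128 -0.992  0.001]
20.85 [ 546.8 -192.3  214.6] [ 0.2 -0.1 -0.3] 40.084077420789924 toolz [-0.128 -0.992  0.001]
20.9 [ 546.8 -192.3  214.3] [-0.1  0.   0.4] 39.87835230678052 toolz [-0.128 -0.992  0.   ]
other 2022 ((628.0162963867188, -123.544189453125), (28.53314208984375, 40.07840347290039), 80.83556365966797) [57.86662049 59.21743784 60.4596812 ]
mine 2021 ((620.5221557617188, -230.0561065673828), (28.120559692382812, 39.25891876220703), 82.71529388427734) [58.06653483 59.28599415 60.50862495]
top grip y 35 [61.19684289 74.41727957]
scene grip y 22 [60.75373049 73.39667726]
```

View pics/w20.png

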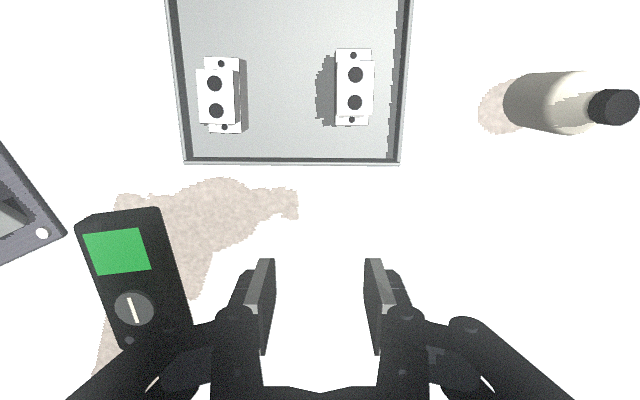

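View pics/s20.png

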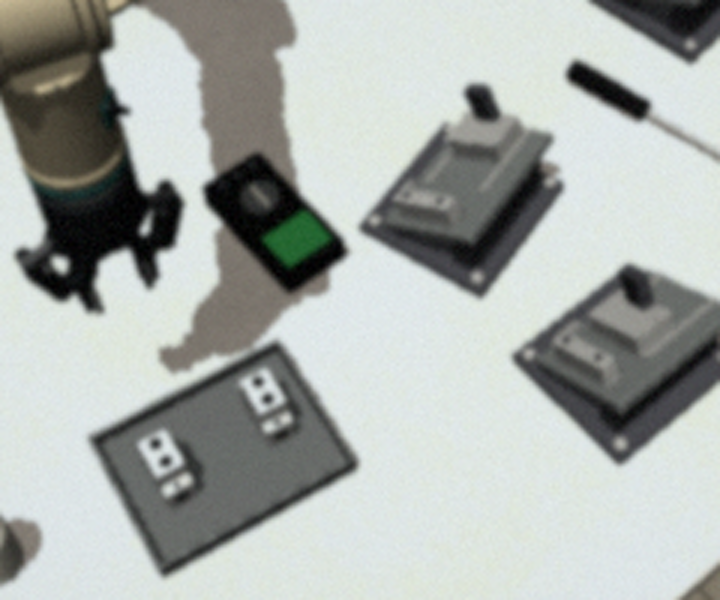

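Both blocks stand upright in the tray (mine at (353,88) in the wrist view, the other at (220,95)). The vise jaw remains open with its grip at y≈67, and the arm is clear of everything. I'm handing in.

```bash
python3 -c "
from bench import *
print(finish_job())"
```

```text
the job is handed in; nothing more can be done
None
```

The finished block is standing upright in the free half of the tray and the vise jaw is fully open. I handed the job in at about 21 s; no verdict is reported.

**What I did**
- **Jaw:** I pulled it 45 mm by its grip to the stop and let go. It stayed open in every later look.
- **Block in the vise:** After the jaw opened it had slid about 18 mm downhill. I lifted it about 15 mm and set it down mid-bed to make room for a lower grip. There it slid downhill again to about the lip and turned about 4°. I then gripped it near its uphill end and lifted it out.
- **Setting down:** The tool can only point straight down, so the block reached the tray still tilted 28°. I touched its lower edge to the tray floor and turned it flat in the pads along an arc, pressing with under about 10 N, then released it.

**Last checks**
- **My block:** The top face is level at 59.3 mm measured (60 expected). It sits at (620.5, -230.1) mm, parallel to the tray.
- **Other block:** It has not moved beyond measuring error, at (628.0, -123.5) mm against (628.2, -123.5) before. Its top also reads 59.2 mm, so both are level.
- **Jaw grip:** It is still about 45 mm from its clamped position in all the camera views.
- **Bystanders:** Wrist forces stayed small throughout. The multimeter, bottle and screwdriver looked undisturbed, though I did not measure them again.

**Disagreements**
- The wrist camera and the tool pose differed by about 2 mm sideways, and I corrected for it.
- Two ribs on the vise bed showed up about 3 mm high in the depth images but did not stop the block sliding.

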